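# Put away the stacked press tool

## Task

The parts of the press tool have been left stacked on their stand. Take the stack apart from the top down and put each part away before taking the next: the ring over the post of the small round base, the hexagonal block in the hexagonal tray, the disc in the round tray and the long plate in the long tray, each lying flat on the floor of its place and not up on a rim. Lower the parts into place; do not drop them or tip them over.

Things in the scene. Friction and masses are not known exactly. Their poses are not given: they have to be found in the camera images.
- ring_mid (a point): plain steel ring, the topmost part of the stack: outside diameter 36 mm, hole 24 mm, 24 mm high, about 0.1 kg. The point is its centre, half-way up; z is its axis, upward.
- hexblock_mid (a point): dark steel hexagonal block, second from the top: 46 mm across flats, 53 mm across corners, 24 mm high, about 0.33 kg. The point is its centre, half-way up; z upward, y is square to one pair of flats (the other pairs lie 60 degrees either way).
- disc_mid (a point): plain steel round disc, third from the top: diameter 58 mm, 24 mm high, about 0.48 kg. The point is its centre, half-way up; z is its axis, upward.
- plate_mid (a point): long aluminium plate at the bottom of the stack, two dark dowel holes near its ends: 130 mm along its x, 62 mm along its y, 24 mm high, about 0.5 kg. The point is its centre, half-way up; z upward.
- stand: flat dark steel stand, 110 x 84 x 10 mm (x, y, z), fixed, that carries the stack; the four parts lie on one another with nothing joining them, the lowest 10 mm above the bench. Its place is swapped between starts. Origin at the centre of its underside.
- tray_post: small round white plastic base without a rim, diameter 58 mm, 5 mm thick, with an upright steel post in its centre, 10 mm in diameter, its top 20 mm above the bench: the ring's place. Fixed; stands anywhere in the work area, its place is swapped between starts. Origin at the centre of its underside, on the bench.
- tray_hex: hexagonal white plastic tray: floor 5 mm above the bench, rim 4 mm thick with its top 10 mm above the bench, 62 mm across flats inside: the hexagonal block's place (it fits at any turn). y is square to one pair of sides. Fixed; stands anywhere in the work area, its place is swapped between starts. Origin at the centre of its underside, on the bench.
- tray_round: round white plastic tray: floor 5 mm above the bench, rim 4 mm thick with its top 10 mm above the bench, 78 mm inside diameter: the disc's place. Fixed; stands anywhere in the work area, its place is swapped between starts. Origin at the centre of its underside, on the bench.
- tray_long: long rectangular white plastic tray: floor 5 mm above the bench, rim 4 mm thick with its top 10 mm above the bench, inside 150 mm along its x and 82 mm along its y: the long plate's place (either way round). Fixed; stands anywhere in the work area, its place is swapped between starts. Origin at the centre of its underside, on the bench.

How it is judged:
By the outcome, as a careful person would: the job done as asked, in the order asked, and still so for the second after the job is handed in, with the robot touching nothing.
It also fails if it takes over 128 s, if anything falls off the work surface, if the arm or the gripper's body presses on something with over 40 N, if the wrist force passes 120 N, or if a joint passes its speed limit or range.

## Robot

A 7-joint arm with a two-finger parallel gripper is mounted at the origin on the work surface. World frame = base frame: x ahead of the robot, y to its left, z up, the work surface at z = 0. Lengths are in m, angles in rad, forces in N, time in s.
With the tool pointing down it reaches from about 0.4 to 0.85 m from the base axis. Payload 10.4 kg.
Tool frame: the origin (TCP) lies midway between the tips of the shut fingers; the grasp point (between the pads) lies 19 mm behind it; z points along the fingers, y is the line along which they close (so a half turn about z gives the same grasp; the last joint's range is limited). The gripper opens to 85 mm and grips with 20 to 120 N. Pads are 22 mm wide; open, the fingers measure 114 mm over their backs; the gripper's body (76 mm by 85 mm) begins 54 mm behind the grasp point. The pads swing forward as they close: fully open they stand 13 mm farther back than shut.
Start: joints at [1.17, 0.332, -0.065, 1.46, 0.022, 1.35, -0.088], TCP at [0.231, -0.581, 0.231] pointing down, gripper open.
Joint ranges: [-2.6, 2.6], [-0.5, 2.12], [-1.47, 1.34], [0.16, 2.42], [-1.27, 4.41], [0.06, 2.06], [-2.6, 2.6]. Speed limits (rad/s): [2.22, 2.22, 2.79, 2.79, 3.14, 3.14, 3.14].

## Interface

Orientations are given as a rotation vector (axis times angle).
In Python, from plant import read_state, read_camera, calibration, hand_in, look_for, landmark_of gives the robot as it stands. The module is installed in compiled form; this text tells all that it offers.
- The arm moves only by the tool step_arm, never from a script. Its argument "rows" is one flat list of numbers, 5 for each row, row after row: the gripper command: -1 is shut, 1 is fully open, values between are in proportion, then the shift along the tool's x, y, z each as a share of 500 mm, from -1 to 1, then the turn about the tool's z as a share of pi/2 rad, from -1 to 1. A call has 1 to 8 rows; each row shifts and turns the commanded pose from where the row before left it, along the tool's axes as they then stand; what a row does not reach is not made up. A row lasts 1/12 s, in which the tool goes at most 41.7 mm and 7.16 degrees, less where a joint would pass 70% of its speed; a pose out of reach is approached as far as the arm can. A call with a number of a shift or a turn outside -1 to 1 is refused whole. A call with a gripper value outside its range is refused whole. The fingers move at their own pace and stop on an object; the grip force is fixed at half the most. Time passes only in rows, so rows that do not move let the fingers close. It gives the time, the measured TCP pose, the force, the opening and the grip force at its end, in the units of the state.
- read_state(): the state, without advancing time (a new reading comes with each control period).
- read_camera(name): name is "scene" or "top" or "wrist"; returns the picture (420x560x3 uint8, red, green, blue); there is no depth.
- calibration(name): a dict with "K" (3x3 intrinsics, pixels), "extrinsics" (4x4, takes a point from camera to world coordinates); the wrist camera has in their place "T_tool_cam" (4x4, takes a point from camera to tool coordinates, whose origin is the TCP and whose axes are the flange's). Camera axes: x right, y up, looking along -z (the intrinsics and any distortion apply to the point x, -y, -z); pixel columns grow to the right and rows downward; lengths in m; the calibration is good to about 2 mm. A picture is of the moment at which its call begins: read the wrist's pose just before it. calibration takes no time and is no camera call.
- hand_in(): hands the job in; it is judged then, once.
Trained networks look in the newest picture that a camera, given by its name, has taken for a name from the list of things; names that differ only in an ending like _2 or _b are one class to them, and where a whole thing is asked for, a point or a joint stands for the part that bears it (a point fixed in the world has none). Each returns a list of dicts, best first, with "p" (0 to 1); they miss things now and then, are a little off and sometimes report something else, mostly with a low value. They report only what shows in the picture. A call takes as long as a camera call.
- look_for(target, camera): "rect" ([left, top, right, bottom] in pixels, round what is visible of it).
- landmark_of(target, camera): "point" ([row, column] in pixels: a listed point, or the origin of a listed thing).
The state is a dict: "time": time; "joint_positions": joint angles; "dq": joint speeds; "joint_efforts": joint torques, N m; "eef_pos": TCP position; "orientation": TCP orientation; "contact_force": force on the tool from outside, world axes, zero at the start; "wrist_torque": the same for the moment, N m; "width": finger opening in m; "grasp_force": force on a finger pad.
Only numpy, scipy, OpenCV 4.12 (cv2) and the standard library are available. Lean on these libraries where they do the work, as an engineer would, in place of code of your own. Each camera call takes 0.05 s, during which the arm holds its last target. There are 200 camera calls.

## Working session

There is one attempt and no reset: what is moved stays moved. The work goes in short steps, Python scripts to look and compute and a tool call to move; the robot and the scene stay as the last step left them, time stands still between calls to the robot, and variables do not carry over. Pictures are saved under pics/ and viewed, at most 14 in all, crops included, and the job is handed in when it is done.

Besides the shell and the picture viewer there is one more tool, called after "Request:" in YAML: its name, and indented under it one key for each argument. step_arm: Moves the arm, as the interface text tells. Shift numbers are shares of 500 mm and turn numbers shares of pi/2 rad, none past 1 either way. Its arguments: {"type":"object","properties":{"rows":{"type":"array"}},"required":["rows"]}

```bash
mkdir -p pics
cat > h.py <<'E'
import numpy as np, cv2
from scipy.spatial.transform import Rotation as R
from plant import *
def cam(name, st=None):
    c=calibration(name); K=np.array(c["K"])
    if name=="wrist":
        T=np.eye(4); T[:3,:3]=R.from_rotvec(st["orientation"]).as_matrix(); T[:3,3]=st["eef_pos"]
        return K,T@np.array(c["T_tool_cam"]),c
    return K,np.array(c["extrinsics"]),c
def ray(name,rc,z,st=None):
    K,E,c=cam(name,st)
    d=np.linalg.inv(K)@np.array([rc[1],rc[0],1.]); d=E[:3,:3]@np.array([d[0],-d[1],-d[2]])
    o=E[:3,3]; return o+d*(z-o[2])/d[2]
def proj(name,P,st=None):
    K,E,c=cam(name,st); P=np.atleast_2d(P); p=(P-E[:3,3])@E[:3,:3]; p=p*[1,-1,-1]
    q=p@K.T; return q[:,:2]/q[:,2:]
def save(name,f):
    im=read_camera(name); cv2.imwrite("pics/"+f,im[:,:,::-1]); return im
E
python3 - <<'E'
from h import *
np.set_printoptions(precision=4,suppress=True)
st=read_state(); print(st["time"],st["eef_pos"],R.from_rotvec(st["orientation"]).as_matrix(),st["width"],st["contact_force"])
Z=dict(ring_mid=.094,hexblock_mid=.07,disc_mid=.046,plate_mid=.022,stand=0,tray_post=0,tray_hex=0,tray_round=0,tray_long=0)
a=save("top","top0.png");b=save("scene","scene0.png");
print({k:v for k,v in calibration("top").items()},calibration("wrist"))
for c in("top","scene"):
  for n,z in Z.items():
    for d in landmark_of(n,c)[:2]: print(c,n,round(d["p"],2),np.round(d["point"]),ray(c,d["point"],z))
cv2.imwrite("pics/both0.png",cv2.resize(np.hstack([a,b])[:,:,::-1],(800,300)))
E
```

```text
0.0 [ 0.2304 -0.5806  0.2305] [[ 0.9295  0.3689 -0.0006]
 [ 0.3689 -0.9295  0.0013]
 [-0.0001 -0.0014 -1.    ]] 0.08501696019083925 [-0.6857 -0.3469 -0.0692]
{'K': array([[509.5945,   0.    , 280.8523],
       [  0.    , 509.5945, 215.2269],
       [  0.    ,   0.    ,   1.    ]]), 'extrinsics': array([[-0.0153,  0.9981, -0.0591,  0.4499],
       [-0.9998, -0.0147,  0.01  ,  0.0066],
       [ 0.0091,  0.0592,  0.9982,  1.6023],
       [ 0.    ,  0.    ,  0.    ,  1.    ]])} {'K': array([[343.8559,   0.    , 280.1706],
       [  0.    , 343.8559, 204.3929],
       [  0.    ,   0.    ,   1.    ]]), 'T_tool_cam': array([[ 0.0003,  0.9485,  0.3168,  0.0808],
       [ 1.    , -0.0002, -0.0003,  0.0005],
       [-0.0002,  0.3168, -0.9485, -0.1433],
       [ 0.    ,  0.    ,  0.    ,  1.    ]])}
top ring_mid 0.53 [174. 276.] [0.6612 0.0029 0.094 ]
top disc_mid 0.53 [179. 273.] [0.6548 0.014  0.046 ]
top disc_mid 0.4 [173. 277.] [0.6722 0.0011 0.046 ]
top plate_mid 0.77 [177. 276.] [0.6644 0.0025 0.022 ]
top stand 0.56 [239. 331.] [ 0.4666 -0.1654  0.    ]
top tray_post 0.52 [222. 147.] [0.5309 0.4117 0.    ]
top tray_hex 0.91 [210. 404.] [ 0.5543 -0.3984  0.    ]
top tray_round 0.56 [244. 232.] [0.4566 0.1464 0.    ]
top tray_long 0.81 [243. 331.] [ 0.4562 -0.1667  0.    ]
scene ring_mid 0.78 [242. 247.] [0.6643 0.0135 0.094 ]
scene hexblock_mid 0.82 [244. 246.] [0.6624 0.0039 0.07  ]
scene disc_mid 0.76 [246. 247.] [ 0.656  -0.0001  0.046 ]
scene plate_mid 0.9 [255. 241.] [ 0.6738 -0.0033  0.022 ]
scene stand 0.82 [260. 245.] [0.6685 0.0037 0.    ]
scene tray_post 0.93 [353. 432.] [0.516  0.4142 0.    ]
scene tray_post 0.41 [244. 247.] [ 0.6391 -0.0252  0.    ]
scene tray_hex 0.59 [140. 184.] [ 0.5633 -0.4068  0.    ]
scene tray_round 0.92 [244. 356.] [0.4467 0.1444 0.    ]
scene tray_long 0.88 [170. 271.] [ 0.4476 -0.1591  0.    ]
```

View pics/top0.png

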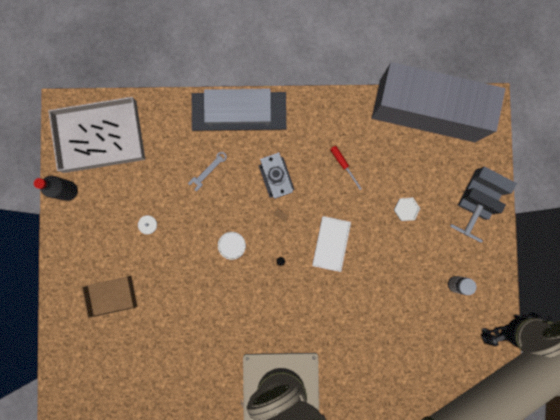

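View pics/scene0.png

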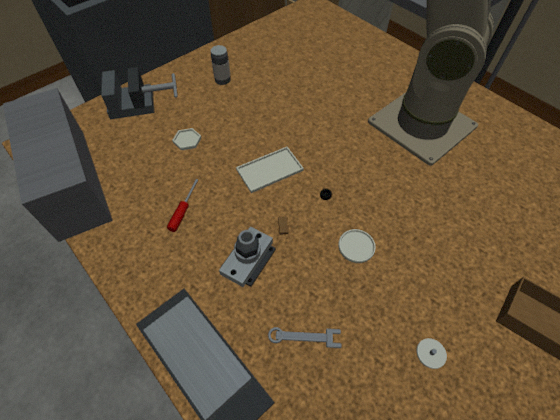

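The top view shows the stack at about (276,175), the post base at (147,225), the round tray at (232,246), the long tray at (331,243) and the hex tray at (407,209). The scene view agrees. I'm moving above the stack so the wrist camera can look at it.

Request:
step_arm:
  rows: [1,0.06,-0.04,-0.015,0,1,0.06,-0.04,-0.015,0,1,0.06,-0.04,-0.015,0,1,0.06,-0.04,-0.015,0,1,0.06,-0.04,-0.015,0,1,0.06,-0.04,-0.015,0,1,0.06,-0.04,-0.015,0,1,0.06,-0.04,-0.015,0]

```text
time: 1.67
eef_pos: [0.3953, -0.3421, 0.292]
orientation: [3.085, 0.59, 0.0]
contact_force: [0.6, -1.3, 0.7]
width: 0.0854
grasp_force: 0.0
```

Request:
step_arm:
  rows: [1,0.06,-0.04,-0.015,0,1,0.06,-0.04,-0.015,0,1,0.06,-0.04,0,0,1,0.06,-0.04,0,0,1,0.06,-0.04,0,0,1,0.06,-0.04,0,0,1,0.06,-0.04,0,0,1,0.06,-0.04,0,0]

```text
time: 2.33
eef_pos: [0.5594, -0.1049, 0.3066]
orientation: [3.085, 0.589, 0.001]
contact_force: [0.4, -0.7, 0.8]
width: 0.0852
grasp_force: 0.0
```

Request:
step_arm:
  rows: [1,0.06,-0.04,0,0,1,0.06,-0.04,0,0,1,0.06,-0.04,0,0,1,0.05,-0.004,0,0,1,0,0,0,0,1,0,0,0,0]

```text
time: 2.83
eef_pos: [0.6431, -0.0052, 0.3054]
orientation: [-3.084, -0.593, 0.002]
contact_force: [0.1, -0.9, 0.5]
width: 0.0857
grasp_force: 0.0
```

Run:
```python
from h import *
np.set_printoptions(precision=4,suppress=True)
st=read_state(); print(st["joint_positions"])
save("wrist","w1.png")
for n,z in dict(ring_mid=.094,hexblock_mid=.07,disc_mid=.046,plate_mid=.022,stand=0,tray_round=0,tray_long=0).items():
    for d in landmark_of(n,"wrist")[:2]: print(n,round(d["p"],2),np.round(d["point"]),ray("wrist",d["point"],z,st))
```

```text
[ 0.3164  0.3979 -0.5333  1.2623  0.1974  1.5339 -1.3806]
ring_mid 0.61 [153. 278.] [0.6589 0.0037 0.094 ]
hexblock_mid 0.93 [147. 275.] [0.6606 0.0076 0.07  ]
stand 0.63 [150. 276.] [0.646  0.0015 0.    ]
tray_round 0.69 [238. 131.] [0.4535 0.1475 0.    ]
tray_round 0.22 [306. 329.] [ 0.4542 -0.1616  0.    ]
tray_long 0.93 [307. 329.] [ 0.4532 -0.1616  0.    ]
```

View pics/w1.png

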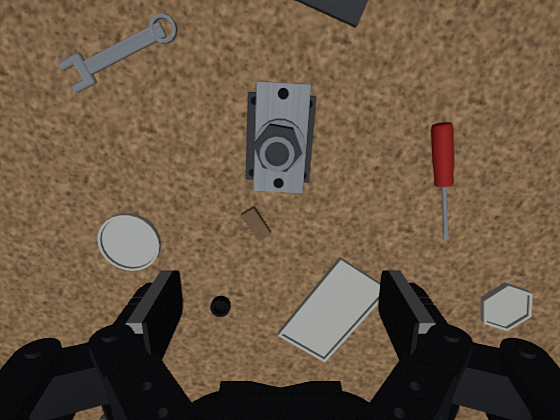

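Run:
```python
from h import *
np.set_printoptions(precision=4,suppress=True)
im=cv2.imread("pics/w1.png"); cv2.imwrite("pics/w1c.png",cv2.resize(im[75:200,235:325],None,fx=4.8,fy=4.8,interpolation=cv2.INTER_CUBIC))
st=read_state()
def W(pts,z): return np.array([ray("wrist",(r,c),z,st)[:2] for c,r in pts])
for nm,p,z in(("plate",[(257,83),(310,83.5),(303,192.5),(254,192)],.034),("long",[(341,259),(386,291),(325,360),(279,333)],.010)):
    w=W(p,z); print(nm,w.mean(0),[ (round(float(np.linalg.norm(v)),4),round(float(np.degrees(np.arctan2(v[1],v[0]))),1)) for v in np.roll(w,-1,0)-w])
print("ringtop",W([(277,153.5)],.106),"tool x yaw",np.degrees(np.arctan2(*R.from_rotvec(st["orientation"]).as_matrix()[[1,0],0])))
print("hextray",W([(507,307)],.007),"round",W([(129.5,241.5)],.008))
```

```text
plate [ 0.6644 -0.0002] [(0.0605, -68.9), (0.1298, -160.7), (0.0618, 111.0), (0.1297, 18.7)]
long [ 0.4505 -0.1679] [(0.0869, -105.6), (0.1519, 167.7), (0.0895, 76.3), (0.1547, -13.3)]
ringtop [[0.6601 0.0025]] tool x yaw 21.586403087798946
hextray [[ 0.5546 -0.4111]] round [[0.4517 0.1442]]
```

View pics/w1c.png

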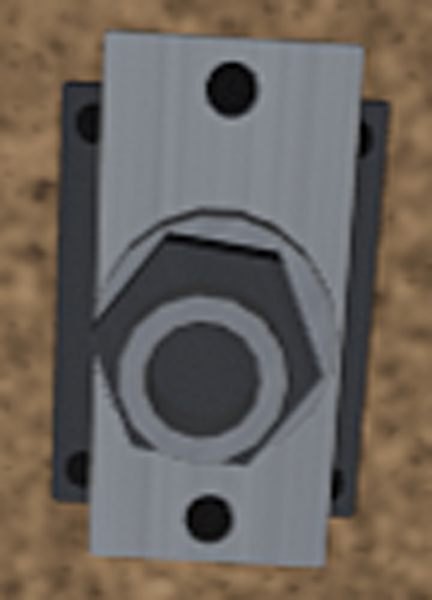

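Request:
step_arm:
  rows: [1,0.017,-0.002,0.04,0,1,0.017,-0.001,0.07,0,1,0,0,0.07,0,1,0,0,0.07,0,1,0,0,0.06,0,1,0,0,0.05,0,1,0,0,0.03,0,1,0,0,0.02,0]

```text
time: 3.9
eef_pos: [0.6568, 0.0008, 0.0991]
orientation: [-3.086, -0.589, 0.004]
contact_force: [0.1, 0.2, 0.7]
width: 0.0856
grasp_force: 0.0
```

Run:
```python
from h import *
np.set_printoptions(precision=4,suppress=True)
st=read_state();print(st["eef_pos"]);save("wrist","w2.png")
```

```text
[0.6568 0.0008 0.0991]
```

View pics/w2.png

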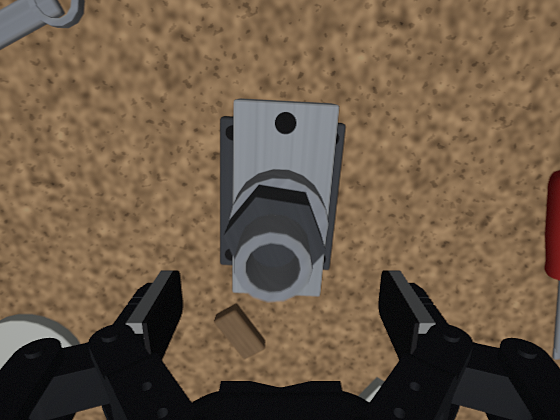

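Run:
```python
from h import *
np.set_printoptions(precision=4,suppress=True)
st=read_state();M=R.from_rotvec(st["orientation"]).as_matrix()
w=ray("wrist",(266.5,275.5),.106,st); print(w, M.T@(w-st["eef_pos"]))
```

```text
[0.6621 0.0046 0.106 ] [ 0.0067 -0.0015 -0.0079]
```

Request:
step_arm:
  rows: [1,0.01,-0.003,0.01,0,1,0,0,0.008,0,1,0,0,0,0,-1,0,0,0,0,-1,0,0,0,0,-1,0,0,0,0,-1,0,0,0,0,-1,0,0,0,0]

```text
time: 4.62
eef_pos: [0.6625, 0.0045, 0.0933]
orientation: [3.085, 0.59, 0.002]
contact_force: [0.3, 0.4, 2.6]
width: 0.0328
grasp_force: 59.8
```

Request:
step_arm:
  rows: [-1,0,0,0,0,-1,0,0,0,0,-1,0,0,0,0,-1,0,0,0,0]

```text
time: 4.95
eef_pos: [0.6625, 0.0046, 0.0932]
orientation: [3.085, 0.59, 0.002]
contact_force: [-0.4, -0.6, 6.0]
width: 0.0329
grasp_force: 60.0
```

Request:
step_arm:
  rows: [-1,0,0,-0.01,0,-1,0,0,-0.02,0,-1,0,0,-0.04,0,-1,0,0,-0.04,0,-1,0,0,-0.04,0,-1,0,0,0,0]

```text
time: 5.45
eef_pos: [0.664, 0.0049, 0.1725]
orientation: [3.085, 0.59, 0.01]
contact_force: [1.1, -0.6, -0.8]
width: 0.0326
grasp_force: 59.8
```

Run:
```python
from h import *
np.set_printoptions(precision=4,suppress=True)
st=read_state();print(st["eef_pos"],st["contact_force"],st["joint_positions"]);save("wrist","w3.png")
for n,z in dict(hexblock_mid=.07,disc_mid=.046,plate_mid=.022,tray_post=0).items():
  for c in("wrist","scene"):
    if n=="hexblock_mid" or c=="wrist":
      if c=="scene": read_camera(c)
      for d in landmark_of(n,c)[:1]: print(c,n,round(d["p"],2),np.round(d["point"]),ray(c,d["point"],z,st))
```

```text
[0.664  0.0049 0.1725] [ 1.0708 -0.6193 -0.8264] [ 0.2958  0.4987 -0.5195  1.4079  0.2503  1.294  -1.4309]
wrist hexblock_mid 0.93 [205. 280.] [0.6631 0.0037 0.07  ]
scene hexblock_mid 0.74 [241. 247.] [0.6554 0.0001 0.07  ]
```

View pics/w3.png

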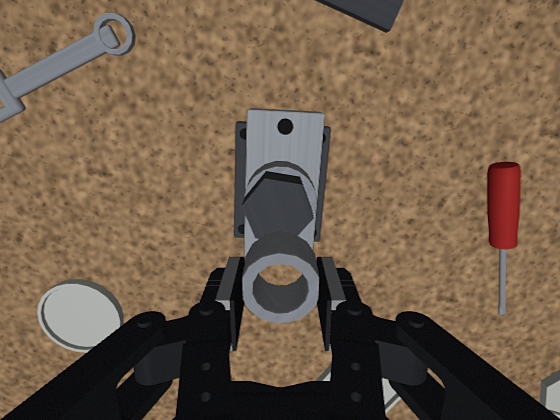

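The ring is held level between the pads (seen at about (280,280)) and the hexagonal block stayed on the stack. I'm carrying the ring towards the post.

Request:
step_arm:
  rows: [-1,0.004,-0.03,0,0,-1,0.004,-0.06,0,0,-1,0.004,-0.07,0,0,-1,0.004,-0.07,0,0,-1,0.004,-0.07,0,0,-1,0.004,-0.07,0,0,-1,0.004,-0.07,0,0,-1,0.004,-0.07,0,0]

```text
time: 6.47
eef_pos: [0.5814, 0.2496, 0.167]
orientation: [3.086, 0.591, -0.001]
contact_force: [-0.9, 0.2, -0.7]
width: 0.0328
grasp_force: 59.8
```

Request:
step_arm:
  rows: [-1,0.004,-0.07,0,0,-1,0.004,-0.06,0,0,-1,0,-0.03,0,0,-1,0,0,0,0,-1,0,0,0,0]

```text
time: 6.88
eef_pos: [0.5563, 0.3241, 0.1669]
orientation: [3.085, 0.593, -0.001]
contact_force: [0.4, -0.3, -1.0]
width: 0.033
grasp_force: 59.8
```

```bash
cat > look.py <<'E'
from h import *
import sys
np.set_printoptions(precision=4,suppress=True)
st=read_state();M=R.from_rotvec(st["orientation"]).as_matrix();print(st["time"],st["eef_pos"],"q7",st["joint_positions"][6],"yaw",np.degrees(np.arctan2(M[1,0],M[0,0])))
im=save("wrist",sys.argv[1])
for a in sys.argv[2:]:
    n,z=a.split(":")
    for d in landmark_of(n,"wrist")[:2]:
        w=ray("wrist",d["point"],float(z),st); print(n,round(d["p"],2),np.round(d["point"]),w,"tool",M.T@(w-st["eef_pos"]))
E
python3 look.py w4.png tray_post:0
```

```text
6.8833 [0.5563 0.3241 0.1669] q7 -1.9819341084418407 yaw 21.76130618521762
tray_post 0.73 [184. 177.] [0.5183 0.4115 0.    ] tool [-0.0028 -0.0953  0.1669]
```

View pics/w4.png

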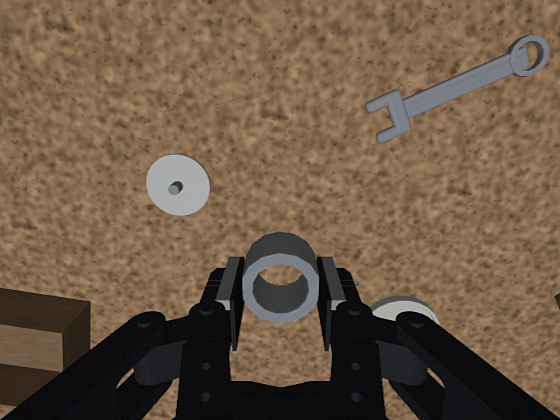

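The base shows at (178,184) and its post at (177,188). I'm moving over it and going part of the way down.

Request:
step_arm:
  rows: [-1,0,-0.04,0,0,-1,0,-0.06,0,0,-1,0,-0.06,0.02,0,-1,0,-0.03,0.05,0,-1,0,0,0.06,0,-1,0,0,0.05,0,-1,0,0,0.02,0,-1,0,0,0,0]

```text
time: 7.65
eef_pos: [0.5219, 0.4089, 0.0644]
orientation: [3.083, 0.586, -0.006]
contact_force: [0.5, 0.0, -1.6]
width: 0.033
grasp_force: 59.8
```

```bash
python3 look.py w5.png tray_post:0
```

```text
7.65 [0.5219 0.4089 0.0644] q7 -2.171935475259531 yaw 21.523745257981627
tray_post 0.94 [224. 276.] [0.5192 0.4098 0.    ] tool [-0.0019 -0.002   0.0644]
```

View pics/w5.png

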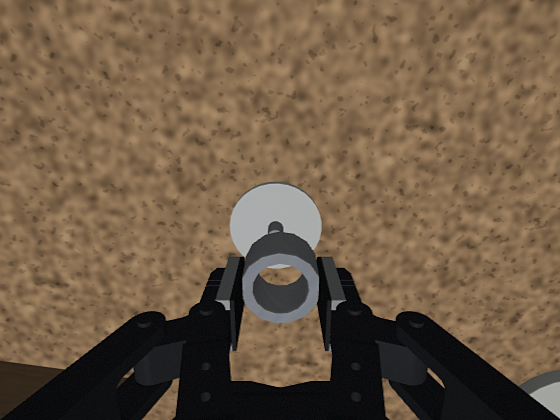

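Request:
step_arm:
  rows: [-1,-0.002,-0.004,0.02,0,-1,0,0,0.024,0,-1,0,0,0.02,0,-1,0,0,0.012,0,-1,0,0,0.008,0,-1,0,0,0.004,0,-1,0,0,0.002,0,-1,0,0,0,0]

```text
time: 8.42
eef_pos: [0.5204, 0.4132, 0.0223]
orientation: [-3.086, -0.59, -0.0]
contact_force: [-0.7, -0.3, -1.6]
width: 0.0325
grasp_force: 59.9
```

Request:
step_arm:
  rows: [-1,0,0,0.004,0,-1,0,0,0.004,0,-1,0,0,0,0]

```text
time: 8.67
eef_pos: [0.5203, 0.4129, 0.018]
orientation: [3.085, 0.59, -0.0]
contact_force: [-0.4, 0.4, -1.2]
width: 0.0329
grasp_force: 59.9
```

Request:
step_arm:
  rows: [-1,0,0,0.002,0,-1,0,0,0,0]

```text
time: 8.83
eef_pos: [0.5203, 0.413, 0.0172]
orientation: [3.086, 0.59, -0.0]
contact_force: [-0.2, -0.5, -1.1]
width: 0.0326
grasp_force: 59.9
```

Request:
step_arm:
  rows: [-1,0,0,0.002,0,-1,0,0,0,0,-1,0,0,0.002,0,-1,0,0,0,0]

```text
time: 9.17
eef_pos: [0.5205, 0.4131, 0.0162]
orientation: [3.085, 0.59, 0.001]
contact_force: [-3.2, -3.1, 7.7]
width: 0.0328
grasp_force: 60.7
```

Contact: the upward force is 8 N. I'm releasing the ring, rising clear, then looking.

Request:
step_arm:
  rows: [-0.1,0,0,0,0,0.2,0,0,0,0,0.5,0,0,0,0,1,0,0,0,0,1,0,0,0,0,1,0,0,-0.02,0,1,0,0,-0.05,0,1,0,0,-0.07,0]

```text
time: 9.83
eef_pos: [0.5191, 0.4118, 0.0839]
orientation: [3.084, 0.59, -0.007]
contact_force: [0.5, -0.7, 0.3]
width: 0.0855
grasp_force: 0.0
```

Request:
step_arm:
  rows: [1,0,0,-0.08,0,1,0,0,-0.07,0,1,0,0.03,-0.03,0,1,0,0.06,0,0,1,0,0.07,0,0,1,0,0.05,0,0,1,0,0,0,0]

```text
time: 10.42
eef_pos: [0.5628, 0.3087, 0.1759]
orientation: [3.084, 0.577, 0.002]
contact_force: [1.6, -0.1, -0.2]
width: 0.0858
grasp_force: 0.0
```

```bash
python3 look.py w6.png tray_post:0 ring_mid:.017
```

```text
10.4167 [0.5628 0.3087 0.1759] q7 -1.963840243995001 yaw 21.183414382905323
tray_post 0.76 [185. 160.] [0.5161 0.4129 0.    ] tool [-0.006  -0.1148  0.1755]
ring_mid 0.66 [189. 155.] [0.5172 0.4119 0.017 ] tool [-0.0053 -0.1134  0.1585]
```

View pics/w6.png

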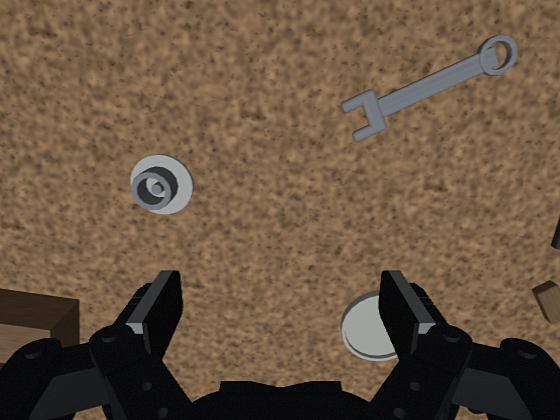

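The ring sits over the post, at (155,188). Next I'm working out the hex block's angle from the earlier crop.

Run:
```python
from h import *
st=dict(eef_pos=[.6431,-.0052,.3054],orientation=[-3.084,-.593,.002])
p=[(170,235),(278,258),(322,378),(246,463),(138,445),(92,330)]
w=np.array([ray("wrist",(75+r/4.8,235+c/4.8),.082,st)[:2] for c,r in p])
print(w.mean(0)); v=np.roll(w,-1,0)-w
print(np.linalg.norm(v,axis=1),np.degrees(np.arctan2(v[:,1],v[:,0]))%180)
st=read_state(); print(st["eef_pos"])
```

```text
[0.66187707 0.00417608]
[0.02402627 0.02819576 0.02569663 0.02480313 0.02768866 0.02695756] [100.00421105  42.84541643 160.78904216 102.14246337  42.47686838
 161.47060467]
[0.55886244 0.31589425 0.17598532]
```

Request:
step_arm:
  rows: [1,-0.004,0.04,0,0,1,-0.004,0.07,0,0,1,-0.004,0.07,0,0,1,-0.004,0.07,0,0,1,-0.004,0.07,0,0,1,-0.004,0.07,0,0,1,-0.004,0.07,0,0,1,-0.004,0.07,0,0]

```text
time: 11.23
eef_pos: [0.6421, 0.0638, 0.1758]
orientation: [-3.084, -0.594, -0.001]
contact_force: [-0.3, 0.5, 0.2]
width: 0.0853
grasp_force: 0.0
```

Request:
step_arm:
  rows: [1,-0.002,0.07,0,0,1,0,0.05,0,0,1,0,0.006,0,-0.07,1,0,0,0,-0.08,1,0,0,0,-0.072,1,0,0,0,0,1,0,0,0,0]

```text
time: 11.82
eef_pos: [0.6643, 0.006, 0.1755]
orientation: [-2.937, -1.113, -0.001]
contact_force: [-0.5, -0.4, 0.5]
width: 0.0853
grasp_force: 0.0
```

```bash
python3 look.py w7.png hexblock_mid:.07
```

```text
11.8167 [0.6643 0.006  0.1755] q7 -1.1045509221330936 yaw 41.50100608866132
hexblock_mid 0.61 [205. 276.] [0.66   0.0067 0.07  ] tool [-0.0028 -0.0033  0.1055]
```

View pics/w7.png

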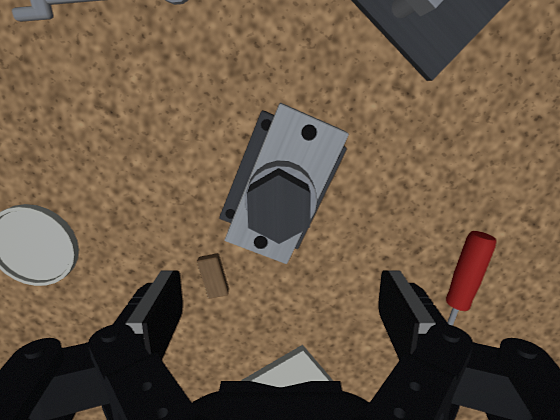

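The hex flats now lie parallel to the pads, with the top centred at (279,206). I'm going down.

Request:
step_arm:
  rows: [1,0.004,0,0.03,0,1,0,0,0.05,0,1,0,0,0.05,0,1,0,0,0.04,0,1,0,0,0.02,0,1,0,0,0.015,0,1,0,0,0,0,1,0,0,0,0]

```text
time: 12.58
eef_pos: [0.6661, 0.0059, 0.0734]
orientation: [2.937, 1.115, 0.001]
contact_force: [0.1, 0.2, 0.5]
width: 0.0852
grasp_force: 0.0
```

Request:
step_arm:
  rows: [1,0,0,0.008,0,-0.5,0,0,0,0,-1,0,0,0,0,-1,0,0,0,0,-1,0,0,0,0,-1,0,0,0,0,-1,0,0,0,0,-1,0,0,0,0]

```text
time: 13.25
eef_pos: [0.6663, 0.0059, 0.0697]
orientation: [2.937, 1.115, 0.002]
contact_force: [-0.4, 0.1, 5.3]
width: 0.0442
grasp_force: 63.1
```

Request:
step_arm:
  rows: [-1,0,0,-0.01,0,-1,0,0,-0.02,0,-1,0,0,-0.04,0,-1,0,0,-0.06,0,-1,0,0,-0.06,0,-1,0,0,-0.03,0,-1,0,0,0,0,-1,0,0,0,0]

```text
time: 13.92
eef_pos: [0.6659, 0.0056, 0.1792]
orientation: [2.936, 1.115, 0.001]
contact_force: [-0.5, -0.4, -4.1]
width: 0.0441
grasp_force: 62.2
```

```bash
python3 look.py w8.png disc_mid:.046 tray_hex:0 tray_long:0 hexblock_mid:.17
python3 - <<'E'
from h import *
read_camera("top")
for n,z in dict(tray_hex=0,tray_round=0,tray_long=0).items():
    for d in look_for(n,"top")[:1]:
        r=d["rect"]; print(n,d["p"],r,ray("top",((r[1]+r[3])/2,(r[0]+r[2])/2),.008))
E
```

```text
13.9167 [0.6659 0.0056 0.1792] q7 -1.1021928381219157 yaw 41.58416716162442
disc_mid 0.9 [197. 277.] [0.6606 0.0036 0.046 ] tool [-0.0053 -0.0022  0.1332]
tray_hex 0.55 [281. 279.] [ 0.5813 -0.069   0.    ] tool [-0.1128 -0.0005  0.1791]
tray_long 0.75 [398. 266.] [ 0.4479 -0.1647  0.    ] tool [-0.2761 -0.0175  0.179 ]
hexblock_mid 0.62 [280. 280.] [ 0.6581 -0.0016  0.17  ] tool [-0.0106  0.0002  0.0092]
tray_hex 0.78 [391.5, 198.0, 418.9, 220.4] [ 0.55747565 -0.40054082  0.008     ]
tray_round 0.63 [216.5, 230.7, 244.8, 259.1] [0.45382035 0.14865189 0.008     ]
tray_long 0.76 [322.1, 216.6, 348.5, 271.8] [ 0.45101454 -0.17825094  0.008     ]
```

Request:
step_arm:
  rows: [-1,-0.04,0.02,0,0,-1,-0.06,0.03,0,0,-1,-0.07,0.03,0,0,-1,-0.07,0.03,0,0,-1,-0.07,0.03,0,0,-1,-0.07,0.03,0,0,-1,-0.07,0.03,0,0,-1,-0.07,0.03,0,0]

```text
time: 15.03
eef_pos: [0.5466, -0.2545, 0.179]
orientation: [2.937, 1.115, 0.0]
contact_force: [-0.1, -0.2, -3.8]
width: 0.0441
grasp_force: 62.2
```

Request:
step_arm:
  rows: [-1,-0.07,0.02,0,0,-1,-0.06,0.02,0,0,-1,-0.04,0.01,0,0,-1,-0.02,0,0,0,-1,0,0,0,0,-1,0,0,0,0]

```text
time: 15.53
eef_pos: [0.4936, -0.3338, 0.1789]
orientation: [-2.937, -1.116, -0.001]
contact_force: [1.0, 1.1, -3.7]
width: 0.0442
grasp_force: 62.2
```

```bash
python3 look.py w9.png tray_hex:0
```

```text
15.5333 [ 0.4936 -0.3338  0.1789] q7 -0.44288712968938043 yaw 41.60288838333099
tray_hex 0.55 [178. 376.] [ 0.5549 -0.4036  0.    ] tool [-0.0006  0.0929  0.1789]
```

View pics/w9.png

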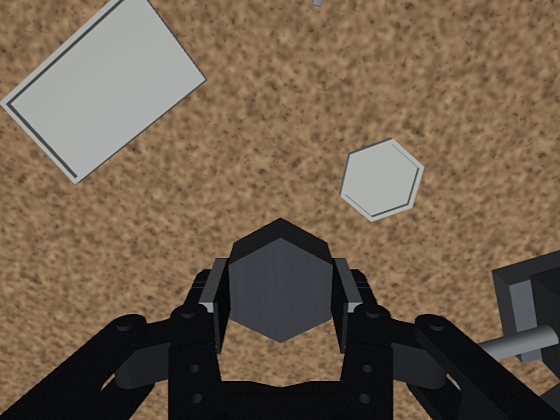

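Tray seen at about (381,180) and the hex block is square in the grip. The vice is to the right, clear of the path.

Request:
step_arm:
  rows: [-1,0.006,0.04,0,0,-1,0,0.06,0,0,-1,0,0.06,0.02,0,-1,0,0.03,0.05,0,-1,0,0,0.07,0,-1,0,0,0.06,0,-1,0,0,0.04,0,-1,0,0,0.02,0]

```text
time: 16.3
eef_pos: [0.5583, -0.4008, 0.045]
orientation: [-2.931, -1.118, 0.003]
contact_force: [-0.3, 1.4, -4.6]
width: 0.0442
grasp_force: 62.5
```

Request:
step_arm:
  rows: [-1,0,0,0,0,-1,0,0,0,0]

```text
time: 16.47
eef_pos: [0.5596, -0.403, 0.0497]
orientation: [2.936, 1.117, 0.001]
contact_force: [0.6, 1.2, -2.9]
width: 0.0443
grasp_force: 62.5
```

```bash
python3 look.py w10.png tray_hex:0
python3 - <<'E'
from h import *
st=read_state();M=R.from_rotvec(st["orientation"]).as_matrix()
# outer rim silhouette of tray and block bottom: predicted for tray centred under TCP(-2.5mm x)
im=cv2.imread("pics/w10.png"); m=((im.min(2)>125)).astype(np.uint8); n,l,s,c=cv2.connectedComponentsWithStats(m)
print(s[np.argsort(-s[:,4])[:3]])
for dx in(-.0025,):
  C=[st["eef_pos"]+M@np.array([dx+.0404*np.cos(a),.0404*np.sin(a),0]) for a in np.linspace(0,6.28,13)]
  C=np.array(C);C[:,2]=.01; p=proj("wrist",C,st); print(p.min(0),p.max(0))
E
```

```text
16.4667 [ 0.5596 -0.403   0.0497] q7 -0.4565955478133075 yaw 41.65890427469522
[[     0      0    560    420 229938]
 [   216    178    130     80   5138]
 [   200    303     13      9     63]]
[210.38398336 171.86213567] [348.39554214 298.88524992]
```

Request:
step_arm:
  rows: [-1,0,0,0.02,0,-1,0,0,0.02,0,-1,0,0,0.012,0,-1,0,0,0.006,0,-1,0,0,0.004,0,-1,0,0,0,0,-1,0,0,0,0]

```text
time: 17.15
eef_pos: [0.5587, -0.4038, 0.018]
orientation: [2.937, 1.115, 0.0]
contact_force: [-0.0, -0.3, -3.7]
width: 0.0445
grasp_force: 62.5
```

Request:
step_arm:
  rows: [-1,0,0,0.002,0,-1,0,0,0,0,-1,0,0,0.001,0,-1,0,0,0,0]

```text
time: 17.48
eef_pos: [0.5586, -0.4039, 0.0168]
orientation: [2.937, 1.115, 0.0]
contact_force: [-1.5, -0.0, 0.0]
width: 0.0443
grasp_force: 62.8
```

Request:
step_arm:
  rows: [-1,0,0,0.001,0,-1,0,0,0,0,0.3,0,0,0,0,0.7,0,0,0,0,1,0,0,0,0,1,0,0,0,0,1,0,0,-0.02,0,1,0,0,-0.05,0]

```text
time: 18.15
eef_pos: [0.5566, -0.4026, 0.0481]
orientation: [-2.932, -1.114, 0.005]
contact_force: [-0.2, -0.2, -1.0]
width: 0.0852
grasp_force: 0.0
```

Request:
step_arm:
  rows: [1,0,0,-0.07,0,1,0,0,-0.07,0,1,0,0,-0.06,0,1,0.02,-0.03,-0.03,0,1,0.05,-0.05,0,0,1,0.05,-0.06,0,0,1,0.02,-0.03,0,0,1,0,0,0,0]

```text
time: 18.82
eef_pos: [0.5556, -0.2878, 0.1675]
orientation: [-2.933, -1.125, -0.003]
contact_force: [-0.2, 0.3, 0.0]
width: 0.0854
grasp_force: 0.0
```

```bash
python3 look.py w11.png tray_hex:0 hexblock_mid:.017
```

```text
18.8167 [ 0.5556 -0.2878  0.1675] q7 -0.5711971803213682 yaw 41.9841592472756
hexblock_mid 0.89 [266. 373.] [ 0.5565 -0.407   0.017 ] tool [-0.0794  0.0892  0.1503]
```

View pics/w11.png

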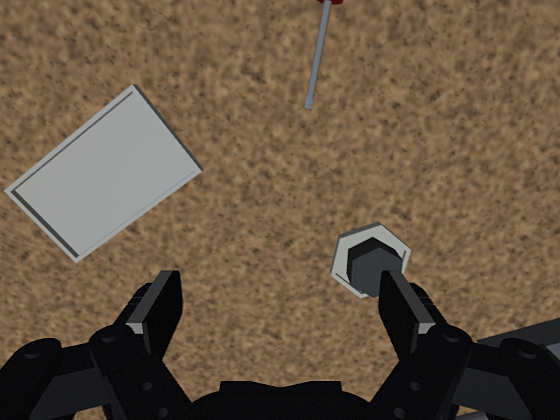

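The hex block lies in its tray at (373,262). I'm going back for the disc, and working out the long tray's pose from this view.

Run:
```python
from h import *
st=read_state();print(st["eef_pos"])
st=dict(eef_pos=[.5556,-.2878,.1675],orientation=[-2.933,-1.125,-.003])
w=np.array([ray("wrist",(r,c),.01,st)[:2] for c,r in[(135,85),(202,170),(77,262),(6,190)]])
print(w.mean(0),[(round(float(np.linalg.norm(v)),4),round(float(np.degrees(np.arctan2(v[1],v[0]))),1)) for v in np.roll(w,-1,0)-w])
```

```text
[ 0.55437457 -0.29459901  0.16656607]
[ 0.45167128 -0.16747131] [(0.0875, -103.0), (0.1578, 167.4), (0.0891, 76.9), (0.1576, -13.1)]
```

Request:
step_arm:
  rows: [1,0.03,-0.015,0,0,1,0.06,-0.03,0,0,1,0.07,-0.04,0,0,1,0.07,-0.04,0,0,1,0.07,-0.04,0,0,1,0.07,-0.04,0,0,1,0.07,-0.04,0,0,1,0.06,-0.03,0,0]

```text
time: 19.63
eef_pos: [0.6509, -0.0233, 0.166]
orientation: [-2.937, -1.114, -0.001]
contact_force: [0.6, 0.0, 0.5]
width: 0.0855
grasp_force: 0.0
```

Request:
step_arm:
  rows: [1,0.04,-0.015,0,0.06,1,0,0,0,0.08,1,0,0,0,0.08,1,0,0,0,0.02,1,0,0,0,0,1,0,0,0,0]

```text
time: 20.13
eef_pos: [0.6605, -0.0074, 0.1657]
orientation: [3.093, 0.547, -0.0]
contact_force: [0.5, 0.1, -0.0]
width: 0.0853
grasp_force: 0.0
```

```bash
python3 look.py w12.png disc_mid:.046 tray_round:0
```

```text
20.1333 [ 0.6605 -0.0074  0.1657] q7 -1.4371427556528986 yaw 20.0649269239681
disc_mid 0.58 [190. 271.] [0.6628 0.0009 0.046 ] tool [ 0.005  -0.007   0.1197]
tray_round 0.68 [315.  76.] [0.4491 0.1452 0.    ] tool [-0.1462 -0.2159  0.1656]
```

Run:
```python
from h import *
st=read_state();M=R.from_rotvec(st["orientation"]).as_matrix();print(st["eef_pos"])
g=cv2.GaussianBlur(cv2.imread("pics/w12.png",0),(3,3),0)
for p2 in(25,18):
  c=cv2.HoughCircles(g[100:280,180:380],cv2.HOUGH_GRADIENT,1,15,param1=80,param2=p2,minRadius=34,maxRadius=46)
  if c is not None:
    for x,y,r in c[0][:3]:
      w=ray("wrist",(y+100,x+180),.058,st); print(p2,x+180,y+100,r,w,M.T@(w-st["eef_pos"]))
```

```text
[ 0.66024501 -0.00676929  0.16578167]
25 264.5 193.5 41.9 [0.66170301 0.00585316 0.058     ] [ 0.00570484 -0.0113658   0.1077804 ]
18 266.5 197.5 39.9 [0.6592155  0.00336338 0.058     ] [ 0.0025137  -0.00988143  0.1077806 ]
```

Request:
step_arm:
  rows: [1,0.014,-0.02,0.03,0,1,0,0,0.05,0,1,0,0,0.05,0,1,0,0,0.05,0,1,0,0,0.03,0,1,0,0,0.02,0,1,0,0,0,0,1,0,0,0,0]

```text
time: 20.95
eef_pos: [0.6636, 0.006, 0.0511]
orientation: [-3.093, -0.548, -0.0]
contact_force: [-0.1, 0.2, 0.2]
width: 0.0851
grasp_force: 0.0
```

```bash
python3 look.py w13.png disc_mid:.046
python3 - <<'E'
from h import *
im=cv2.imread("pics/w13.png"); cv2.imwrite("pics/w13c.png",np.hstack([im,cv2.imread("pics/w12.png")])[80:340,100:960])
E
```

```text
20.95 [0.6636 0.006  0.0511] q7 -1.4961133702547151 yaw 20.076401447672865
disc_mid 0.65 [270. 282.] [0.6616 0.0038 0.046 ] tool [-0.0026  0.0013  0.0051]
```

View pics/w13.png

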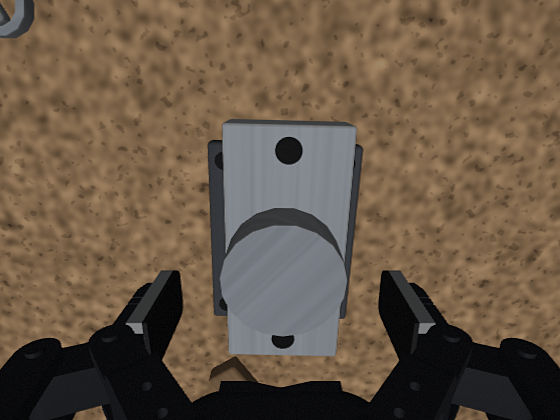

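The disc top is at (283,280), centred between the pads. I'm gripping and lifting.

Request:
step_arm:
  rows: [1,0,0.003,0.008,0,0,0,0,0,0,-1,0,0,0,0,-1,0,0,0,0,-1,0,0,0,0,-1,0,0,0,0,-1,0,0,0,0,-1,0,0,0,0]

```text
time: 21.72
eef_pos: [0.664, 0.0044, 0.048]
orientation: [3.093, 0.547, 0.001]
contact_force: [-2.7, -0.6, 7.4]
width: 0.0546
grasp_force: 61.6
```

Request:
step_arm:
  rows: [-1,0,0,-0.01,0,-1,0,0,-0.02,0,-1,0,0,-0.04,0,-1,0,0,-0.06,0,-1,0,0,-0.06,0,-1,0,0,-0.04,0,-1,0,0,0,0,-1,0,0,0,0]

```text
time: 22.38
eef_pos: [0.6641, 0.0044, 0.1628]
orientation: [3.093, 0.547, 0.003]
contact_force: [-0.5, 0.0, -6.6]
width: 0.0541
grasp_force: 64.7
```

```bash
python3 look.py w14.png plate_mid:.022 tray_round:0; python3 -c "
from h import *
st=read_state();print(st['eef_pos'],st['contact_force'])"
```

```text
22.3833 [0.6641 0.0044 0.1628] q7 -1.4571469308471279 yaw 20.06749071273511
plate_mid 0.95 [187. 281.] [0.6664 0.0039 0.022 ] tool [0.0017 0.0011 0.1408]
tray_round 0.91 [324.  82.] [0.4474 0.1477 0.    ] tool [-0.1546 -0.2091  0.1623]
[0.66264686 0.0040831  0.15966695] [-0.68922776  0.05792611 -5.60370385]
```

Request:
step_arm:
  rows: [-1,-0.03,-0.02,0,0,-1,-0.05,-0.04,0,0,-1,-0.06,-0.05,0,0,-1,-0.06,-0.05,0,0,-1,-0.05,-0.05,0,0,-1,-0.04,-0.03,0,0,-1,-0.01,-0.01,0,0,-1,0,0,0,0]

```text
time: 23.2
eef_pos: [0.4779, 0.0709, 0.161]
orientation: [3.092, 0.55, -0.003]
contact_force: [0.9, 0.6, -5.1]
width: 0.0544
grasp_force: 64.8
```

Request:
step_arm:
  rows: [-1,0,0,0,0]

```text
time: 23.28
eef_pos: [0.48, 0.0698, 0.1614]
orientation: [3.093, 0.547, -0.0]
contact_force: [1.0, -0.4, -4.9]
width: 0.0542
grasp_force: 64.8
```

```bash
python3 look.py w15.png tray_round:0
python3 - <<'E'
from h import *
st=read_state();M=R.from_rotvec(st["orientation"]).as_matrix();print(st["eef_pos"])
im=cv2.imread("pics/w15.png"); m=((im.min(2)>125)).astype(np.uint8); n,l,s,c=cv2.connectedComponentsWithStats(m)
for i in np.argsort(-s[:,4])[1:4]:
  x,y,w,h,a=s[i]; P=ray("wrist",(y+h/2,x+w/2),.009,st); print(s[i],P,M.T@(P-st["eef_pos"]))
E
```

```text
23.2833 [0.48   0.0698 0.1614] q7 -1.5198256328746924 yaw 20.057727206804312
tray_round 0.94 [186. 189.] [0.4484 0.1467 0.    ] tool [-0.0033 -0.0831  0.1613]
[0.48070722 0.06964688 0.16142043]
[ 413  205  147  136 9265] [ 0.46660723 -0.14940607  0.009     ] [-0.08816278  0.20106107  0.15237047]
[ 139  140   96   92 6613] [0.45180631 0.14688832 0.009     ] [-0.00070125 -0.08241717  0.15244805]
[ 427    0   49   82 1329] [ 0.6365569  -0.01681374  0.009     ] [0.11689423 0.1346138  0.15235291]
```

Request:
step_arm:
  rows: [-1,0.002,-0.04,0,0,-1,0,-0.05,0,0,-1,0,-0.05,0.02,0,-1,0,-0.025,0.05,0,-1,0,0,0.06,0,-1,0,0,0.05,0,-1,0,0,0.03,0,-1,0,0,0.01,0]

```text
time: 24.05
eef_pos: [0.4516, 0.1475, 0.0489]
orientation: [-3.093, -0.546, 0.007]
contact_force: [-1.1, -0.3, -4.9]
width: 0.0544
grasp_force: 65.0
```

Request:
step_arm:
  rows: [-1,0,0,0,0,-1,0,0,0,0]

```text
time: 24.22
eef_pos: [0.4534, 0.1483, 0.0523]
orientation: [-3.093, -0.546, -0.001]
contact_force: [-0.1, 0.2, -3.9]
width: 0.0544
grasp_force: 65.0
```

```bash
python3 look.py w16.png
python3 - <<'E'
from h import *
st=read_state();M=R.from_rotvec(st["orientation"]).as_matrix()
im=cv2.imread("pics/w16.png"); m=((im.min(2)>125)).astype(np.uint8); n,l,s,c=cv2.connectedComponentsWithStats(m)
print(s[np.argsort(-s[:,4])[1:5]])
C=np.array([st["eef_pos"]+M@np.array([.043*np.cos(a),.043*np.sin(a),0]) for a in np.linspace(0,6.28,73)]);C[:,2]=.01; p=proj("wrist",C,st); print(p.min(0),p.max(0))
E
```

```text
24.2167 [0.4534 0.1483 0.0523] q7 -1.7938594056197823 yaw 20.033108679534987
[[ 208  171  145   89 6031]
 [ 183  306   15    9   70]
 [ 364  306   13    9   56]
 [ 286  228   13    3   14]]
[205.93458158 162.38116746] [352.51270181 297.75466094]
```

Request:
step_arm:
  rows: [-1,-0.004,0,0.02,0,-1,0,0,0.02,0,-1,0,0,0.012,0,-1,0,0,0.006,0,-1,0,0,0.004,0,-1,0,0,0,0,-1,0,0,0,0]

```text
time: 24.85
eef_pos: [0.4509, 0.1475, 0.0209]
orientation: [-3.094, -0.547, -0.0]
contact_force: [0.4, 0.1, -5.4]
width: 0.0541
grasp_force: 65.0
```

Request:
step_arm:
  rows: [-1,0,0,0.002,0,-1,0,0,0,0]

```text
time: 25.02
eef_pos: [0.451, 0.1475, 0.02]
orientation: [3.093, 0.547, 0.001]
contact_force: [0.6, -0.4, -4.0]
width: 0.0543
grasp_force: 65.0
```

Request:
step_arm:
  rows: [-1,0,0,0.002,0,-1,0,0,0,0,-1,0,0,0.001,0,-1,0,0,0,0]

```text
time: 25.35
eef_pos: [0.451, 0.1475, 0.019]
orientation: [3.093, 0.547, 0.001]
contact_force: [-3.0, -2.5, 8.3]
width: 0.054
grasp_force: 66.3
```

Request:
step_arm:
  rows: [0.5,0,0,0,0,0.8,0,0,0,0,1,0,0,0,0,1,0,0,0,0,1,0,0,-0.02,0,1,0,0,-0.05,0,1,0,0,-0.07,0,1,0,0,-0.07,0]

```text
time: 26.02
eef_pos: [0.4499, 0.1476, 0.1248]
orientation: [-3.093, -0.548, 0.002]
contact_force: [1.2, 0.1, -0.3]
width: 0.0853
grasp_force: 0.0
```

Request:
step_arm:
  rows: [1,0,0,-0.05,0,1,0.04,0.05,-0.02,0,1,0.05,0.07,0,0,1,0.05,0.07,0,0,1,0.05,0.07,0,0,1,0.05,0.07,0,0,1,0.04,0.05,0,0,1,0.03,0.04,0,0]

```text
time: 26.68
eef_pos: [0.6658, 0.0037, 0.1586]
orientation: [3.094, 0.544, 0.0]
contact_force: [-0.4, 0.6, -1.0]
width: 0.0853
grasp_force: 0.0
```

Request:
step_arm:
  rows: [1,0,0,0,0,1,0,0,0,0]

```text
time: 26.85
eef_pos: [0.6645, 0.0056, 0.1583]
orientation: [-3.093, -0.545, 0.0]
contact_force: [-0.1, 1.0, 0.3]
width: 0.0854
grasp_force: 0.0
```

```bash
python3 look.py w17.png plate_mid:.022 disc_mid:.017 tray_round:0;python3 - <<'E'
from h import *
st=read_state();M=R.from_rotvec(st["orientation"]).as_matrix();print(st["eef_pos"])
im=cv2.imread("pics/w17.png"); hsv=cv2.cvtColor(im,cv2.COLOR_BGR2HSV)
m=((hsv[:,:,1]<60)&(hsv[:,:,2]>80)).astype(np.uint8); m=cv2.morphologyEx(m,cv2.MORPH_OPEN,np.ones((5,5),np.uint8))
n,l,s,c=cv2.connectedComponentsWithStats(m)
for i in np.argsort(-s[:,4])[1:6]:
  print(s[i],c[i])
  if abs(c[i][0]-280)<40 and c[i][1]<300:
    k,_=cv2.findContours((l==i).astype(np.uint8),0,2); q=cv2.boxPoints(cv2.minAreaRect(k[0])); print(q)
    a=cv2.approxPolyDP(k[0],8,True)[:,0]; print(a.tolist())
    w=np.array([ray("wrist",(r,cc),.034,st) for cc,r in a]); print(w.mean(0), (w-st["eef_pos"])@M, [(round(float(np.linalg.norm(v)),4),round(float(np.degrees(np.arctan2(v[1],v[0]))),1)) for v in np.roll(w,-1,0)-w])
E
```

```text
26.85 [0.6645 0.0056 0.1583] q7 -1.4706546328405359 yaw 19.971532566800565
plate_mid 0.94 [193. 284.] [0.6635 0.0014 0.022 ] tool [-0.0023  0.0037  0.1363]
disc_mid 0.74 [337.  74.] [0.4491 0.1465 0.017 ] tool [-0.1542 -0.2059  0.1415]
[0.66340246 0.00747384 0.15896384]
[  243   111    82   155 11427] [282.1185788 186.869082 ]
[[243. 111.]
 [324. 111.]
 [324. 265.]
 [243. 265.]]
[[244, 111], [245, 264], [315, 265], [324, 113]]
[0.6644232  0.00575712 0.034     ] [[ 0.06546807 -0.02672288  0.12499482]
 [-0.06364206 -0.03010852  0.12493692]
 [-0.06460839  0.03103573  0.12493304]
 [ 0.06402429  0.03367697  0.12499077]] [(0.1292, -161.3), (0.0612, -70.8), (0.1287, 19.0), (0.0604, 108.8)]
[   0   14  121  110 3482] [57.39661114 62.20419299]
[  36  296   78   51 1903] [ 69.08828166 319.95007882]
[ 340  346   57   55 1864] [367.52521459 372.94366953]
[514 250   7  67 469] [517. 283.]
```

Corner fit: the plate measures 129 × 61 mm with yaw about 19°, centred within 2 mm of the tool. I'm going down on it.

Request:
step_arm:
  rows: [1,0.002,0.004,0.03,0.012,1,0,0,0.06,0,1,0,0,0.06,0,1,0,0,0.05,0,1,0,0,0.04,0,1,0,0,0.02,0,1,0,0,0,0,1,0,0,0,0]

```text
time: 27.72
eef_pos: [0.6657, 0.0053, 0.0292]
orientation: [-3.098, -0.519, -0.001]
contact_force: [-0.5, 0.2, 0.9]
width: 0.0853
grasp_force: 0.0
```

Request:
step_arm:
  rows: [1,0,0,0.01,0,1,0,0,0,0,0.3,0,0,0,0,-1,0,0,0,0,-1,0,0,0,0,-1,0,0,0,0,-1,0,0,0,0,-1,0,0,0,0]

```text
time: 28.38
eef_pos: [0.6663, 0.0047, 0.0247]
orientation: [3.098, 0.518, 0.002]
contact_force: [-2.3, -0.9, 7.9]
width: 0.0595
grasp_force: 63.8
```

Request:
step_arm:
  rows: [-1,0,0,-0.01,0,-1,0,0,-0.02,0,-1,0,0,-0.04,0,-1,0,0,-0.06,0,-1,0,0,-0.05,0,-1,0,0,-0.03,0,-1,0,0,0,0,-1,0,0,0,0]

```text
time: 29.05
eef_pos: [0.6656, 0.0048, 0.1287]
orientation: [3.098, 0.518, 0.001]
contact_force: [0.3, -0.3, -7.3]
width: 0.0591
grasp_force: 66.6
```

Request:
step_arm:
  rows: [-1,-0.03,-0.004,-0.01,0,-1,-0.05,-0.004,-0.02,0,-1,-0.06,-0.004,-0.02,0,-1,-0.06,-0.004,0,0,-1,-0.06,0,0,0,-1,-0.06,0,0,0,-1,-0.05,0,0,0,-1,-0.02,0,0,0]

```text
time: 29.72
eef_pos: [0.4743, -0.0526, 0.1513]
orientation: [3.099, 0.515, -0.008]
contact_force: [1.2, -0.7, -6.2]
width: 0.0592
grasp_force: 66.6
```

Request:
step_arm:
  rows: [-1,0,0,0,0.04,-1,0,0,0,0.06,-1,0,0,0,0.07,-1,0,0,0,0.07,-1,0,0,0,0.07,-1,0,0,0,0.045,-1,0,0,0,0,-1,0,0,0,0]

```text
time: 30.38
eef_pos: [0.4781, -0.0508, 0.1523]
orientation: [-3.122, 0.35, 0.003]
contact_force: [0.1, -0.5, -5.7]
width: 0.0593
grasp_force: 66.6
```

```bash
python3 look.py w18.png tray_long:0
cat > tr.py <<'E'
from h import *
st=read_state();M=R.from_rotvec(st["orientation"]).as_matrix();print(st["eef_pos"],st["contact_force"])
im=cv2.imread("pics/w18.png"); hsv=cv2.cvtColor(im,cv2.COLOR_BGR2HSV)
m=((hsv[:,:,1]<60)&(hsv[:,:,2]>110)).astype(np.uint8); m=cv2.morphologyEx(m,cv2.MORPH_CLOSE,np.ones((7,7),np.uint8)); m=cv2.morphologyEx(m,cv2.MORPH_OPEN,np.ones((5,5),np.uint8))
n,l,s,c=cv2.connectedComponentsWithStats(m)
for i in np.argsort(-s[:,4])[1:4]:
  print(s[i],c[i])
  k,_=cv2.findContours((l==i).astype(np.uint8),0,2)
  a=cv2.approxPolyDP(max(k,key=len),8,True)[:,0]; print(a.tolist())
  w=np.array([ray("wrist",(r,cc),.01,st) for cc,r in a]); print(w.mean(0), ((w-st["eef_pos"])@M)[:,:2].tolist(), [(round(float(np.linalg.norm(v)),4),round(float(np.degrees(np.arctan2(v[1],v[0]))),1)) for v in np.roll(w,-1,0)-w])
E
python3 tr.py
```

```text
30.3833 [ 0.4781 -0.0508  0.1523] q7 -1.8337847113276875 yaw -12.807972311871175
tray_long 0.76 [186. 410.] [ 0.4517 -0.1646  0.    ] tool [-0.0002  0.1167  0.1523]
[ 0.47828104 -0.05090065  0.15271356] [ 0.81602345  0.1851998  -5.09036271]
[  203   137   158   247 33045] [280.56861855 255.15270086]
[[203, 138], [219, 380], [267, 383], [277, 367], [293, 383], [342, 380], [359, 138]]
[ 0.34493838 -0.02123308  0.01      ] [[0.04335814829522951, -0.0627320122357173], [-0.210210848667117, -0.06380325002763065], [-0.21426749131509062, -0.0130769827332685], [-0.19298466409468898, -0.0024046014229778066], [-0.21427036994599202, 0.014525962573771518], [-0.21022371267458037, 0.06631988116949114], [0.043389091200897206, 0.06576977217790633]] [(0.2536, 166.9), (0.0509, -107.4), (0.0238, -39.4), (0.0272, -154.3), (0.052, -98.3), (0.2536, -12.7), (0.1285, 77.2)]
[  359    94   127   178 18705] [418.12098369 179.5694734 ]
[[372, 94], [359, 260], [369, 271], [454, 271], [485, 94]]
[ 0.43908893 -0.15656556  0.01      ] [[0.07790620631528662, 0.07354293826915849], [-0.06866744940319741, 0.07396064088
[... 212 characters left out ...]
 (0.0895, 77.2)]
[  31  220   94   83 5105] [ 74.42233105 263.63584721]
[[39, 232], [32, 262], [47, 292], [91, 302], [119, 287], [124, 260], [106, 233], [73, 220]]
[0.45054236 0.1461231  0.01      ] [[-0.04056699121723239, -0.21642947877375443], [-0.07076619906809209, -0.22964398233494152], [-0.10289248510689265, -0.22262197909545492], [-0.11406123370171406, -0.18240575249841975], [-0.09739258296469738, -0.15280767136597345], [-0.06868721504597401, -0.1439104660028869], [-0.04153669891770404, -0.15623500205035284], [-0.028984742719195104, -0.18359350939776484]] [(0.033, 143.6), (0.0329, 179.5), (0.0417, -118.3), (0.034, -73.4), (0.0301, -30.0), (0.0298, 11.6), (0.0301, 52.5), (0.0348, 96.6)]
```

The tray's rim corners give its centre at tool (-1, 118) mm, with the yaw matching. I'm moving over it and going down.

Request:
step_arm:
  rows: [-1,0.004,0.04,0,0,-1,0,0.06,0,0,-1,0,0.07,0,0,-1,0,0.05,0.02,0,-1,0,0.016,0.05,0,-1,0,0,0.06,0,-1,0,0,0.05,0,-1,0,0,0.02,0]

```text
time: 31.15
eef_pos: [0.4519, -0.166, 0.05]
orientation: [-3.12, 0.353, 0.007]
contact_force: [-2.2, -0.0, -6.0]
width: 0.0594
grasp_force: 67.5
```

Request:
step_arm:
  rows: [-1,0,0,0,0,-1,0,0,0,0]

```text
time: 31.32
eef_pos: [0.4544, -0.1663, 0.0538]
orientation: [-3.121, 0.353, 0.0]
contact_force: [-0.4, 1.1, -5.6]
width: 0.0594
grasp_force: 67.5
```

```bash
python3 look.py w19.png
```

```text
31.3167 [ 0.4544 -0.1663  0.0538] q7 -1.6380337167892611 yaw -12.898553815280664
```

View pics/w19.png

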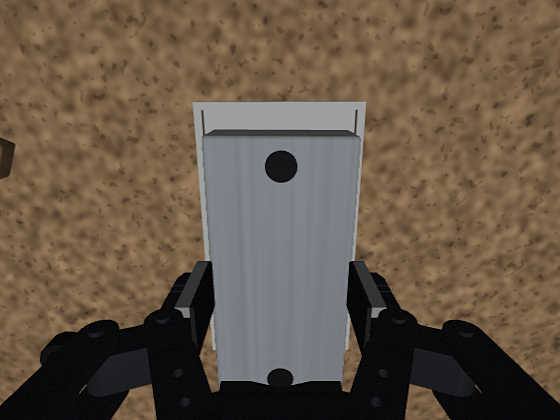

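The plate sits inside the tray's outline, sides even: tray columns 194–366, plate 203–359. I'm lowering it.

Request:
step_arm:
  rows: [-1,-0.004,0,0.02,0,-1,0,0,0.02,0,-1,0,0,0.014,0,-1,0,0,0.006,0,-1,0,0,0.004,0,-1,0,0,0,0,-1,0,0,0,0]

```text
time: 31.95
eef_pos: [0.4523, -0.166, 0.0214]
orientation: [3.121, -0.355, 0.0]
contact_force: [0.5, 0.7, -6.1]
width: 0.0596
grasp_force: 67.5
```

Request:
step_arm:
  rows: [-1,0,0,0.002,0,-1,0,0,0,0]

```text
time: 32.12
eef_pos: [0.4523, -0.1661, 0.0205]
orientation: [3.121, -0.355, 0.001]
contact_force: [0.2, 0.7, -5.2]
width: 0.0594
grasp_force: 67.5
```

Request:
step_arm:
  rows: [-1,0,0,0.002,0,-1,0,0,0,0,-1,0,0,0.001,0,-1,0,0,0,0]

```text
time: 32.45
eef_pos: [0.4522, -0.1661, 0.0188]
orientation: [3.121, -0.355, 0.0]
contact_force: [-0.4, -0.1, -6.0]
width: 0.059
grasp_force: 67.5
```

Request:
step_arm:
  rows: [-1,0,0,0.001,0,-1,0,0,0,0,-1,0,0,0,0]

```text
time: 32.7
eef_pos: [0.4522, -0.1661, 0.0187]
orientation: [3.121, -0.355, 0.0]
contact_force: [-4.6, 1.4, 5.5]
width: 0.0595
grasp_force: 68.8
```

Request:
step_arm:
  rows: [-1,0,0,0.001,0,-1,0,0,0,0,-1,0,0,0,0]

```text
time: 32.95
eef_pos: [0.4522, -0.1661, 0.0186]
orientation: [3.121, -0.355, -0.0]
contact_force: [-7.0, 1.8, 12.7]
width: 0.0592
grasp_force: 69.7
```

Request:
step_arm:
  rows: [0.6,0,0,-0.001,0,0.8,0,0,0,0,1,0,0,0,0,1,0,0,0,0,1,0,0,-0.02,0,1,0,0,-0.05,0,1,0,0,-0.07,0,1,0,0,-0.07,0]

```text
time: 33.62
eef_pos: [0.4516, -0.1655, 0.1248]
orientation: [-3.121, 0.354, 0.002]
contact_force: [1.6, -2.0, 0.7]
width: 0.0854
grasp_force: 0.0
```

Request:
step_arm:
  rows: [1,0,0,-0.08,0,1,0,0,-0.08,0,1,0,0,-0.06,0,1,0,-0.03,-0.03,0,1,0,0,0,0,1,0,0,0,0,1,0,0,0,0,1,0,0,0,0]

```text
time: 34.28
eef_pos: [0.4547, -0.1517, 0.2472]
orientation: [-3.121, 0.355, 0.003]
contact_force: [-0.1, 0.1, 0.7]
width: 0.0852
grasp_force: 0.0
```

```bash
python3 look.py w20.png tray_long:0 plate_mid:.017 disc_mid:.017 tray_round:0
python3 - <<'E'
from h import *
st=read_state();M=R.from_rotvec(st["orientation"]).as_matrix();print(st["eef_pos"],st["width"])
im=cv2.imread("pics/w20.png"); hsv=cv2.cvtColor(im,cv2.COLOR_BGR2HSV)
for th,z in((110,.01),):
  m=((hsv[:,:,1]<60)&(hsv[:,:,2]>th)).astype(np.uint8); m=cv2.morphologyEx(m,cv2.MORPH_CLOSE,np.ones((5,5),np.uint8))
  n,l,s,c=cv2.connectedComponentsWithStats(m)
  for i in np.argsort(-s[:,4])[1:5]: print(s[i],c[i])
# brightness profiles across the plate (row, col) through tray
P=proj("wrist",[[.4517,-.1665,.029]],st)[0]; print(P)
r,cc=int(P[1]),int(P[0]); g=im.mean(2).astype(int)
print("cols",list(zip(range(cc-75,cc+76,2),g[r-25:r-20,cc-75:cc+76:2].mean(0).astype(int).tolist())))
print("rows",list(zip(range(r-100,min(r+100,420),2),g[r-100:r+100:2,cc+18:cc+22].mean(1).astype(int).tolist())))
for n in("plate_mid","disc_mid","hexblock_mid","ring_mid"):
    if n=="plate_mid": read_camera("scene")
    for d in landmark_of(n,"scene")[:1]: print(n,round(d["p"],2),ray("scene",d["point"],.017))
E
```

```text
34.2833 [ 0.4547 -0.1517  0.2472] q7 -1.5771963888739617 yaw -12.996029851514269
tray_long 0.2 [227.  32.] [0.4459 0.1607 0.    ] tool [-0.0783 -0.3024  0.2474]
plate_mid 0.65 [165. 294.] [ 0.4526 -0.1672  0.017 ] tool [0.0019 0.0156 0.2302]
disc_mid 0.76 [227.  35.] [0.4492 0.1427 0.017 ] tool [-0.0711 -0.2856  0.2304]
disc_mid 0.72 [168. 294.] [ 0.4495 -0.1675  0.017 ] tool [-0.001   0.0165  0.2302]
[ 0.45517498 -0.1515461   0.24777315] 0.08530231149430423
[  250    92    87   140 11134] [292.54984731 160.17451051]
[   0  191   73   67 3186] [ 32.4519774  225.31324545]
[ 467    0   72   53 1162] [495.5697074  31.0404475]
[419 323  16  10 108] [424.86111111 326.91666667]
[293.69233217 169.1673314 ]
cols [(218, 100), (220, 103), (222, 98), (224, 95), (226, 95), (228, 90), (230, 91), (232, 99), (234, 106), (236, 101), (238, 104), (240, 93), (242, 101), (244, 91), (246, 99), (248, 109), (250, 99), (252, 145), (254, 163), (256, 137), (258, 162), (260, 161), (262, 161), (264, 154), (266, 128), (268, 134), (270, 133), (272, 133), (274, 131), (276, 131), (278, 126), (280, 135), (282, 133),
[... 1192 characters left out ...]
, (185, 128), (187, 129), (189, 128), (191, 128), (193, 128), (195, 128), (197, 127), (199, 128), (201, 128), (203, 128), (205, 128), (207, 128), (209, 128), (211, 128), (213, 128), (215, 128), (217, 128), (219, 129), (221, 129), (223, 128), (225, 158), (227, 62), (229, 170), (231, 150), (233, 96), (235, 94), (237, 101), (239, 104), (241, 100), (243, 82), (245, 96), (247, 109), (249, 108), (251, 113), (253, 107), (255, 94), (257, 93), (259, 102), (261, 94), (263, 85), (265, 98), (267, 97)]
plate_mid 0.56 [ 0.45480879 -0.16276366  0.017     ]
disc_mid 0.84 [0.44516569 0.14499052 0.017     ]
hexblock_mid 0.7 [ 0.56583052 -0.39340819  0.017     ]
ring_mid 0.87 [0.52300912 0.41277772 0.017     ]
```

The plate profile shows the tray floor on all four sides of the plate. Each part also met its floor at the height I expected. I'm handing in.

```bash
python3 -c "
from plant import *
print(hand_in())"
```

```text
the job is handed in; nothing more can be done
None
```

The ring, hexagonal block, disc and plate were each lowered into their places in that order, and the job was handed in at about 34 s on the robot's clock; the hand-in returned no verdict.

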